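Lay the big sample tube in the balance cradle

TASK

Weigh the biggest of the three capped amber tubes: pick up the one that is both long and stout and lay it lengthwise, roughly centred, across both forked saddles of the cradle on the balance. Lower it until it has settled in the grooves, only then let go, and leave it lying still. Leave the slim tube and the short tube where they lie.

Things in the scene. Friction and masses are not known exactly. Their poses are not given: they have to be found in the camera images.
- big_tube_mid (a point): The tube to weigh: rigid capped amber cylinder, black cap, white paper band, 150 mm long, 30 mm in diameter (cap too), about 0.1 kg, first lying on the bench; it can roll. Point: its centre, on the axis at mid length, 15 mm above the bench. x runs along the tube to the cap, which may lie at either end of the cradle.
- cradle (a point): Grey cradle on the pan of a fixed white balance (220 x 200 mm, 55 high). Point: where the big tube's centre comes to rest, 107 mm above the bench. y runs level along the groove, x level across it, z up. Two V saddles (90 degrees, open 48 mm at the top, 12 mm thick) at y = -47 and +47 mm, ending 3 mm above the point; between them 82 mm is free down to a plate 37 mm below the point.
- slim_tube_mid (a point): Bystander, to be left alone: tube of the same look and length (150 mm) but only 16 mm in diameter, lying on the bench. Point at its centre, 8 mm above the bench, x axis along it.
- short_tube_mid (a point): Bystander, to be left alone: tube of the same look and diameter (30 mm) but only 75 mm long, lying on the bench. Point at its centre, 15 mm above the bench, x axis along it. A jar and a stack of dishes stand beyond the tubes.
Mind the look-alikes: they are no part of the job. What is shaped like the part that bears big_tube_mid but blue or purple is not meant.

How it is judged:
By the outcome, as a careful person would: the job done as asked, in the order asked, and still so for the second after the job is handed in, with the robot touching nothing.
It also fails if it takes over 38 s, if anything falls off the work surface, if the arm or the gripper's body presses on something with over 40 N, if the wrist force passes 120 N, or if a joint passes its speed limit or range.

ROBOT

A 6-joint arm with a two-finger parallel gripper is mounted at the origin on the work surface. World frame = base frame: x ahead of the robot, y to its left, z up, the work surface at z = 0. Lengths are in m, angles in rad, forces in N, time in s.
With the tool pointing down it reaches from about 0.275 to 0.875 m from the base axis. Payload 12.5 kg.
Tool frame: the origin (TCP) lies midway between the tips of the shut fingers; the grasp point (between the pads) lies 19 mm behind it (tcp_to_grasp is the distance from the TCP to the grasp point, in m); z points along the fingers, y is the line along which they close (so a half turn about z gives the same grasp; the last joint's range is limited). The gripper opens to 85 mm and grips with 20 to 120 N. Pads are 22 mm wide; open, the fingers measure 114 mm over their backs; the gripper's body (76 mm by 85 mm) begins 54 mm behind the grasp point. The pads swing forward as they close: fully open they stand 13 mm farther back than shut.
Start: joints at [1.085, 0.351, 1.652, -0, 1.139, -0.085], TCP at [0.215, 0.506, 0.231] pointing down, gripper open.
Joint ranges: [-2.75, 2.75], [-0.79, 2.1], [0.01, 2.65], [-1.57, 4.71], [0.07, 3.14], [-2.87, 2.87]. Speed limits (rad/s): [2.22, 2.22, 2.79, 3.14, 3.14, 3.14].

INTERFACE

Orientations are given as a rotation vector (axis times angle).
In Python, from rig import state, get_image, finish_job, tcp_to_grasp gives the robot as it stands.
- The arm moves only by the shell command python3 -m pendant 'ROWS'. ROWS is JSON, a list of rows, each an object of numbers: "x", "y", "z": the shift along the tool's x, y, z each as a share of 0.2 m, from -1 to 1; "turn": the turn about the tool's z as a share of 45 degrees, from -1 to 1; "claw": the closure, from -1 (fully open) to 1 (shut). A call has exactly 10 rows; each row is the pose to reach, as a shift and turn from the pose commanded when the call began, along the tool's axes at that moment; what a row does not reach only later rows make up. A row lasts 1/10 s, in which the tool goes at most 50 mm and 8.59 degrees, less where a joint would pass 70% of its speed; a pose out of reach is approached as far as the arm can. A call with a number of a shift or a turn outside -1 to 1 is refused whole. A call with a gripper value outside its range is refused whole. The fingers move at their own pace and stop on an object; the grip force is fixed at half the most. Time passes only in rows, so rows that repeat a pose let the fingers close, or fill a call up. It gives the time, the measured TCP pose, the force, the opening and the grip force at its end, in the units of the state.
- state(): the state, without advancing time (a new reading comes with each control period).
- get_image(name): name is "scene" or "top"; returns a dict with "image" (384x512x3 uint8, red, green, blue), "range_z" (384x512 float32, m along the optical axis (not along the pixel's ray), 0 where there is no reading), "mtx" (3x3 intrinsics, pixels), "k1" (the pictures are not rectified: a ray, as slopes to the right and down, at radius r is drawn at 1 + k1 r^2 times it, then the intrinsics apply), "rvec" (rotation vector, rad) and "tvec" (3), from world to camera coordinates, as OpenCV has them. Camera axes: x right, y down, z forward; pixel columns grow to the right and rows downward; lengths in m; the calibration is good to about 2 mm. A picture is of the moment at which its call begins.
- finish_job(): hands the job in; it is judged then, once.
The state is a dict: "time_s": time; "joint_positions": joint angles; "qvel": joint speeds; "tau": joint torques, N m; "ee_pos": TCP position; "tool_rot": TCP orientation; "ft_force": force on the tool from outside, world axes, zero at the start; "ft_torque": the same for the moment, N m; "opening": finger opening in m; "gripper_force": force on a finger pad.
Only numpy, scipy, OpenCV 4.12 (cv2) and the standard library are available. Lean on these libraries where they do the work, as an engineer would, in place of code of your own. Each camera call takes 0.05 s, during which the arm holds its last target. There are 200 camera calls.

## Working session

There is one attempt and no reset: what is moved stays moved. The work goes in short steps, Python scripts to look and compute and a shell command to move; the robot and the scene stay as the last step left them, time stands still between calls to the robot, and variables do not carry over. Pictures are saved under pics/ and viewed, at most 10 in all, crops included, and the job is handed in when it is done.

```bash
mkdir -p pics; ls; cat > h.py <<'E'
import numpy as np,cv2
from rig import state,get_image,finish_job,tcp_to_grasp
def pts(d):
    "world xyz for every pixel"
    h,w=d["range_z"].shape;K=np.array(d["mtx"]);
    u,v=np.meshgrid(np.arange(w),np.arange(h))
    p=np.stack([u,v],-1).reshape(-1,1,2).astype(float)
    n=cv2.undistortPoints(p,K,np.array([d["k1"],0,0,0.])).reshape(h,w,2)
    z=d["range_z"].astype(float)
    c=np.dstack([n*z[...,None],z])
    R=cv2.Rodrigues(np.array(d["rvec"],float))[0]
    return (c-np.array(d["tvec"],float).reshape(3))@R
E
python3 - <<'E'
from h import *
for n in("scene","top"):
    d=get_image(n);np.save(n+".npy",d,allow_pickle=True)
    cv2.imwrite(f"pics/{n}0.png",cv2.resize(d["image"][...,::-1],(768,576)))
s=state();print(s, tcp_to_grasp)
E
```

```text
pics
{'time_s': 0.1, 'joint_positions': array([ 1.08537055e+00,  3.51213561e-01,  1.65235309e+00, -1.90030591e-05,
        1.13911199e+00, -8.45881012e-02]), 'qvel': array([-0.00099049, -0.00125125, -0.00217924, -0.00220897,  0.00126382,
       -0.00191852]), 'tau': array([ 1.64968962e-03, -5.06824708e+01, -2.91877002e+01, -8.03141234e-05,
        2.74355756e-03, -3.55682374e-06]), 'ee_pos': array([0.21443888, 0.50614904, 0.23079783]), 'tool_rot': array([-6.25357815e-01, -3.07842734e+00,  1.64452316e-03]), 'ft_force': array([ 0.39862653,  0.65066974, -0.26168101]), 'ft_torque': array([-0.03301934, -0.03010112,  0.02120998]), 'gripper_force': 0.0, 'opening': 0.08548627633901748} 0.0187
```

View pics/scene0.png

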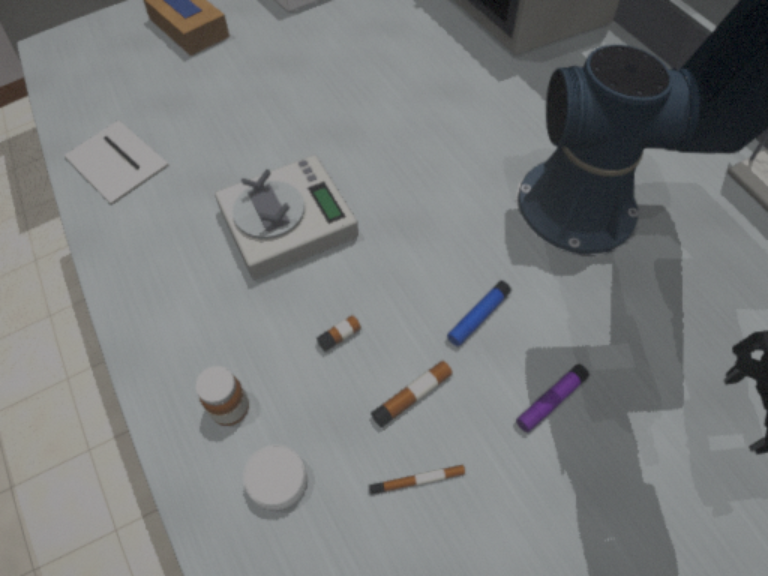

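View pics/top0.png

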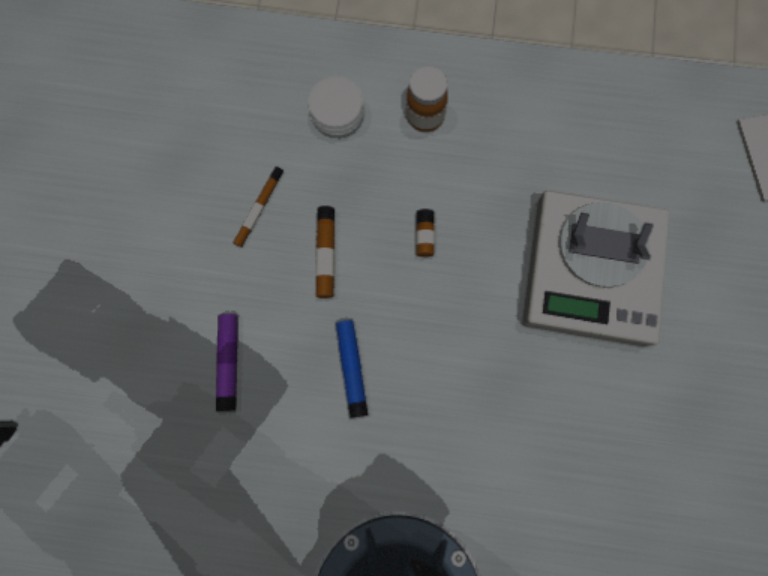

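Top view (1.5x pixels). These could be mistaken for the target:
- Long stout amber tube at (325,252), cap at the top (325,213).
- Slim amber tube at (258,207).
- Short amber tube at (425,232).
- Blue marker at (352,368) and purple marker at (227,362).

I choose (325,252). The cradle is on the balance at (608,243), with saddles at (578,230) and (643,240).

```bash
python3 - <<'E'
from h import *
d=np.load("top.npy",allow_pickle=True).item();P=pts(d)
im=d["image"][...,::-1]
cv2.imwrite("pics/crop1.png",np.hstack([cv2.resize(im[105:225,150:300],(400,320),interpolation=2),cv2.resize(im[120:230,345:450],(380,320),interpolation=2)]))
def blob(u0,u1,v0,v1,zl,zh):
    Q=P[v0:v1,u0:u1].reshape(-1,3);return Q[(Q[:,2]>zl)&(Q[:,2]<zh)]
def desc(n,Q):
    r=cv2.minAreaRect(Q[:,:2].astype(np.float32)*1000);print(n,len(Q),np.round(cv2.boxPoints(r)).tolist(),'c',r[0],'size',r[1],'ztop',np.percentile(Q[:,2],[2,50,95]))
desc("big",blob(203,230,132,204,.012,.05))
desc("short",blob(270,297,134,177,.012,.05))
desc("slim",blob(152,193,108,168,.006,.03))
desc("blue",blob(215,255,205,285,.012,.04))
for n,a in (("sadL",(375,396,138,170)),("sadR",(418,440,145,178))):
    desc(n,blob(*a,.088,.13))
desc("both",blob(375,440,138,178,.088,.13))
desc("plate",blob(382,430,148,175,.066,.074))
desc("balance",blob(345,450,120,235,.045,.06))
print(P[205,320],P[168,217],P[162,405])
E
```

```text
big 743 [[433.0, 192.0], [437.0, 162.0], [586.0, 186.0], [581.0, 215.0]] c (509.194580078125, 188.92324829101562) size (150.217041015625, 29.698217391967773) ztop [0.0174322  0.02825641 0.03193722]
short 364 [[524.0, 40.0], [528.0, 13.0], [603.0, 23.0], [599.0, 50.0]] c (563.524658203125, 31.64625358581543) size (76.09783935546875, 27.369924545288086) ztop [0.01855209 0.02824808 0.03217798]
slim 382 [[500.0, 327.0], [643.0, 282.0], [648.0, 298.0], [505.0, 344.0]] c (573.8031616210938, 312.6986999511719) size (17.155075073242188, 150.03106689453125) ztop [0.00792249 0.01489969 0.01845223]
blue 828 [[253.0, 109.0], [262.0, 80.0], [404.0, 126.0], [395.0, 155.0]] c (328.3238830566406, 117.52751159667969) size (149.2722625732422, 30.294004440307617) ztop [0.01843907 0.02851822 0.03220192]
sadL 146 [[541.0, -205.0], [597.0, -207.0], [598.0, -194.0], [541.0, -193.0]] c (569.4329833984375, -199.6432342529297) size (12.450502395629883, 56.5328254699707) ztop [0.08834762 0.10103468 0.11042108]
sadR 172 [[537.0, -300.0], [594.0, -302.0], [595.0, -286.0], [537.0, -285.0]] c (565.656982421875, -293.25274658203125) size (15.6071138381958, 57.373626708984375) ztop [0.0883066  0.10101601 0.1105719 ]
both 318 [[537.0, -300.0], [594.0, -302.0], [598.0, -194.0], [540.0, -192.0]] c (567.2738647460938, -247.25653076171875) size (107.87918090820312, 57.53013229370117) ztop [0.08830609 0.10101601 0.11051798]
plate 943 [[532.0, -200.0], [546.0, -310.0], [610.0, -302.0], [596.0, -192.0]] c (570.9758911132812, -251.14022827148438) size (64.4698486328125, 110.26077270507812) ztop [0.06629476 0.07012845 0.07296819]
balance 5028 [[425.0, -341.0], [643.0, -349.0], [650.0, -149.0], [432.0, -142.0]] c (537.1500854492188, -245.39645385742188) size (199.48251342773438, 218.21571350097656) ztop [0.05054762 0.05598768 0.05886331]
[ 0.45456949 -0.07594524 -0.00152295] [0.50440596 0.18415233 0.0317982 ] [ 0.56732872 -0.25013287  0.07087426]
```

View pics/crop1.png

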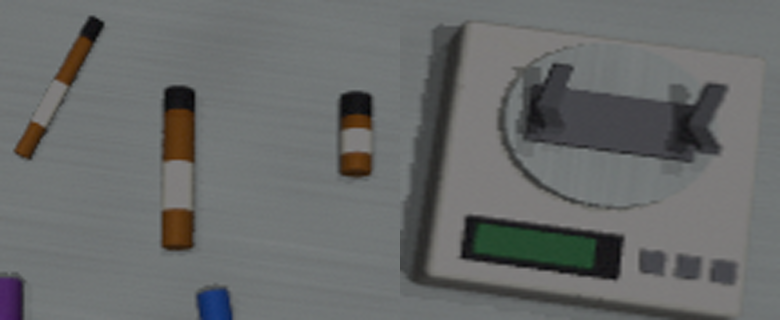

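The crop shows the long, stout tube with its cap at (180,97) of the crop. It measures 150 x 30 mm with its top at 0.031, so it is the right one. The saddles are 94 mm apart, which matches the 94 mm given. Now I approach.

```bash
python3 -m pendant '[{"x":-0.08,"y":-0.04,"claw":-1},{"x":-0.2,"y":-0.09,"claw":-1},{"x":-0.35,"y":-0.155,"claw":-1},{"x":-0.5,"y":-0.22,"claw":-1},{"x":-0.65,"y":-0.29,"claw":-1},{"x":-0.78,"y":-0.345,"claw":-1},{"x":-0.88,"y":-0.39,"claw":-1},{"x":-0.95,"y":-0.42,"claw":-1},{"x":-1,"y":-0.44,"claw":-1},{"x":-1,"y":-0.44,"claw":-1}]'
python3 -m pendant '[{"x":-0.08,"y":-0.04,"turn":-0.05,"z":0.05,"claw":-1},{"x":-0.2,"y":-0.09,"turn":-0.15,"z":0.1,"claw":-1},{"x":-0.35,"y":-0.155,"turn":-0.25,"z":0.15,"claw":-1},{"x":-0.5,"y":-0.22,"turn":-0.36,"z":0.25,"claw":-1},{"x":-0.65,"y":-0.29,"turn":-0.47,"z":0.3,"claw":-1},{"x":-0.78,"y":-0.345,"turn":-0.56,"z":0.4,"claw":-1},{"x":-0.88,"y":-0.39,"turn":-0.64,"z":0.45,"claw":-1},{"x":-0.95,"y":-0.42,"turn":-0.69,"z":0.5,"claw":-1},{"x":-0.975,"y":-0.445,"turn":-0.716,"z":0.5,"claw":-1},{"x":-0.975,"y":-0.445,"turn":-0.716,"z":0.5,"claw":-1}]'
cat > off.py <<'E'
import sys
from h import *
from scipy.spatial.transform import Rotation as Ro
s=state();R=Ro.from_rotvec(s["tool_rot"]).as_matrix();t=np.array(eval(sys.argv[1]))
print(s["time_s"],s["ee_pos"],"yaw_y",np.degrees(np.arctan2(R[1,1],R[0,1])),"tilt",R[:,2],"shift rows",(t-s["ee_pos"])@R/0.2,s["ft_force"],s["opening"])
E
python3 off.py "[.509,.189,.004]"
```

```text
time_s: 1.1
ee_pos: [0.3595, 0.3476, 0.1308]
tool_rot: [0.252, -3.131, 0.001]
ft_force: [0.7, 0.6, -0.2]
opening: 0.0855
gripper_force: 0.0
1.1 [0.35953238 0.34755634 0.13082641] yaw_y 99.19968412282874 tilt [-9.10768719e-04 -8.34475021e-04 -9.99999237e-01] shift rows [-0.61163365 -0.90163528  0.63411245] [ 0.67082024  0.55750677 -0.24165689] 0.08552766864205982invalid input at $[0]: expected keys x, y, z, turn, claw
```

The first call was refused because it left out keys, so one leg remains. The yaw is right.

```bash
python3 -m pendant '[{"x":-0.05,"y":-0.07,"z":0,"turn":0,"claw":-1},{"x":-0.13,"y":-0.19,"z":0,"turn":0,"claw":-1},{"x":-0.22,"y":-0.32,"z":0,"turn":0,"claw":-1},{"x":-0.31,"y":-0.46,"z":0,"turn":0,"claw":-1},{"x":-0.4,"y":-0.59,"z":0,"turn":0,"claw":-1},{"x":-0.48,"y":-0.71,"z":0,"turn":0,"claw":-1},{"x":-0.54,"y":-0.8,"z":0,"turn":0,"claw":-1},{"x":-0.59,"y":-0.87,"z":0,"turn":0,"claw":-1},{"x":-0.61,"y":-0.9,"z":0,"turn":0,"claw":-1},{"x":-0.61,"y":-0.9,"z":0,"turn":0,"claw":-1}]'
python3 off.py "[.509,.189,.004]"
python3 - <<'E'
from h import *
d=get_image("top");cv2.imwrite("pics/t1.png",cv2.resize(d["image"][100:220,140:300][...,::-1],(800,600),interpolation=2))
E
```

```text
time_s: 2.1
ee_pos: [0.5089, 0.1903, 0.1312]
tool_rot: [0.252, -3.131, -0.0]
ft_force: [0.0, 0.7, 0.0]
opening: 0.0851
gripper_force: 0.0
2.1 [0.50890038 0.19031535 0.13123409] yaw_y 99.21535751916238 tilt [-7.46429661e-05  2.73750791e-05 -9.99999997e-01] shift rows [ 5.17486436e-04 -6.59644604e-03  6.36170254e-01] [0.04458038 0.66785216 0.0079144 ] 0.08512799353070562
```

View pics/t1.png

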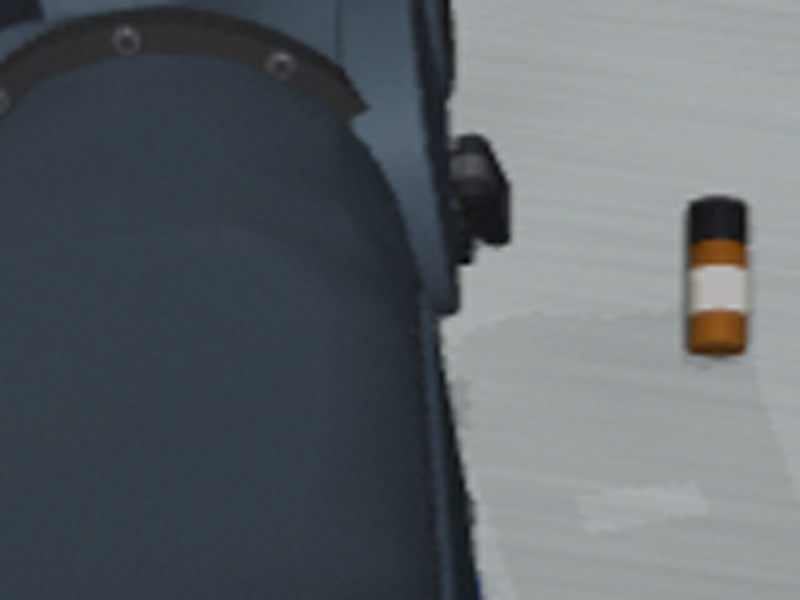

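The arm hides the target in the top view; only the finger at (480,190) and the short tube at (717,275) are visible. The measurement was consistent, so I descend and close.

```bash
python3 -m pendant '[{"x":0,"y":-0.005,"z":0.06,"turn":0,"claw":-1},{"x":0,"y":-0.005,"z":0.15,"turn":0,"claw":-1},{"x":0,"y":-0.005,"z":0.25,"turn":0,"claw":-1},{"x":0,"y":-0.005,"z":0.35,"turn":0,"claw":-1},{"x":0,"y":-0.005,"z":0.45,"turn":0,"claw":-1},{"x":0,"y":-0.005,"z":0.53,"turn":0,"claw":-1},{"x":0,"y":-0.005,"z":0.58,"turn":0,"claw":-1},{"x":0,"y":-0.005,"z":0.61,"turn":0,"claw":-1},{"x":0,"y":-0.005,"z":0.625,"turn":0,"claw":-1},{"x":0,"y":-0.005,"z":0.625,"turn":0,"claw":-1}]'
python3 off.py "[.509,.189,.005]"
python3 - <<'E'
from h import *
d=get_image("scene");cv2.imwrite("pics/s1.png",cv2.resize(d["image"][200:350,210:410][...,::-1],(800,600),interpolation=2))
E
```

```text
time_s: 3.15
ee_pos: [0.5089, 0.1895, 0.0063]
tool_rot: [-0.254, 3.131, 0.0]
ft_force: [-0.1, 0.1, 0.0]
opening: 0.0855
gripper_force: 0.0
3.15 [0.50891719 0.18953078 0.00632268] yaw_y 99.26766733193732 tilt [ 1.53951612e-04  5.39488970e-05 -9.99999987e-01] shift rows [ 1.98137228e-05 -2.68611069e-03  6.61331464e-03] [-0.13562061  0.0757129   0.04700213] 0.0855420293147219
```

View pics/s1.png

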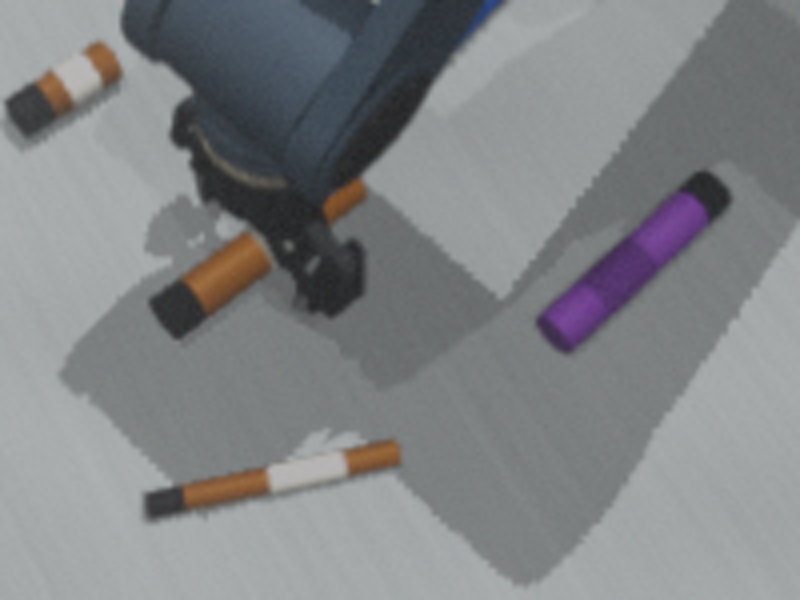

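The gripper straddles the big tube: finger at (325,285), cap at (178,310), butt end at (350,195). The slim tube at (270,478) is clear of it. Closing.

```bash
python3 -m pendant '[{"x":0,"y":0,"z":0,"turn":0,"claw":-0.5},{"x":0,"y":0,"z":0,"turn":0,"claw":-0.2},{"x":0,"y":0,"z":0,"turn":0,"claw":0.1},{"x":0,"y":0,"z":0,"turn":0,"claw":0.3},{"x":0,"y":0,"z":0,"turn":0,"claw":1},{"x":0,"y":0,"z":0,"turn":0,"claw":1},{"x":0,"y":0,"z":0,"turn":0,"claw":1},{"x":0,"y":0,"z":0,"turn":0,"claw":1},{"x":0,"y":0,"z":0,"turn":0,"claw":1},{"x":0,"y":0,"z":0,"turn":0,"claw":1}]'; python3 -c "
from h import *;s=state();print(s['ee_pos'],s['ft_force'],s['opening'],s['gripper_force'])"
```

```text
time_s: 4.2
ee_pos: [0.509, 0.1894, 0.0068]
tool_rot: [-0.253, 3.131, 0.0]
ft_force: [-1.9, -0.1, 6.5]
opening: 0.0279
gripper_force: 58.8
[0.5090478  0.18938821 0.00676969] [-1.89952891 -0.07659083  6.4867896 ] 0.027880922190029883 58.79981875419617
```

The opening reads 27.9 mm on a 30 mm tube, with a 6.5 N upward push. The pads seem to hold it above its axis, so I reopen a little and regrip a few mm lower.

```bash
python3 -m pendant '[{"x":0,"y":0,"z":0,"turn":0,"claw":0.1},{"x":0,"y":0,"z":0,"turn":0,"claw":0.1},{"x":0,"y":0,"z":0,"turn":0,"claw":0.1},{"x":0,"y":0,"z":0.005,"turn":0,"claw":0.1},{"x":0,"y":0,"z":0.01,"turn":0,"claw":0.1},{"x":0,"y":0,"z":0.015,"turn":0,"claw":0.1},{"x":0,"y":0,"z":0.02,"turn":0,"claw":0.1},{"x":0,"y":0,"z":0.025,"turn":0,"claw":0.1},{"x":0,"y":0,"z":0.025,"turn":0,"claw":0.1},{"x":0,"y":0,"z":0.025,"turn":0,"claw":0.1}]'; python3 -m pendant '[{"x":0,"y":0,"z":0,"turn":0,"claw":0.2},{"x":0,"y":0,"z":0,"turn":0,"claw":0.25},{"x":0,"y":0,"z":0,"turn":0,"claw":0.3},{"x":0,"y":0,"z":0,"turn":0,"claw":0.3},{"x":0,"y":0,"z":0,"turn":0,"claw":0.32},{"x":0,"y":0,"z":0,"turn":0,"claw":0.35},{"x":0,"y":0,"z":0,"turn":0,"claw":0.4},{"x":0,"y":0,"z":0,"turn":0,"claw":0.5},{"x":0,"y":0,"z":0,"turn":0,"claw":1},{"x":0,"y":0,"z":0,"turn":0,"claw":1}]'
```

```text
time_s: 5.2
ee_pos: [0.5089, 0.1894, 0.0013]
tool_rot: [0.253, -3.131, 0.0]
ft_force: [0.1, -0.5, -0.4]
opening: 0.0383
gripper_force: 0.0
time_s: 6.2
ee_pos: [0.509, 0.1894, 0.0016]
tool_rot: [-0.253, 3.131, 0.0]
ft_force: [-1.7, -0.7, 5.1]
opening: 0.0282
gripper_force: 58.6
```

```bash
python3 -m pendant '[{"x":0,"y":0,"z":-0.03,"turn":0,"claw":1},{"x":0,"y":0,"z":-0.1,"turn":0,"claw":1},{"x":0,"y":0,"z":-0.2,"turn":0,"claw":1},{"x":0,"y":0,"z":-0.33,"turn":0,"claw":1},{"x":0,"y":0,"z":-0.47,"turn":0,"claw":1},{"x":0,"y":0,"z":-0.6,"turn":0,"claw":1},{"x":0,"y":0,"z":-0.72,"turn":0,"claw":1},{"x":0,"y":0,"z":-0.82,"turn":0,"claw":1},{"x":0,"y":0,"z":-0.88,"turn":0,"claw":1},{"x":0,"y":0,"z":-0.9,"turn":0,"claw":1}]'
python3 off.py "[.5675,-.2465,.181]"
python3 - <<'E'
from h import *
d=get_image("scene");cv2.imwrite("pics/s2.png",cv2.resize(d["image"][150:330,190:430][...,::-1],(800,600),interpolation=2))
E
```

```text
time_s: 7.2
ee_pos: [0.5092, 0.1895, 0.1829]
tool_rot: [-0.253, 3.129, 0.001]
ft_force: [-0.7, 0.2, -2.4]
opening: 0.0283
gripper_force: 59.3
7.2 [0.50923552 0.1894611  0.18285003] yaw_y 99.25888947589898 tilt [ 2.01063503e-03  5.30480543e-04 -9.99997838e-01] shift rows [ 0.06321254 -2.19828004  0.00867951] [-0.73720799  0.1964911  -2.3502445 ] 0.02834455409109056
```

View pics/s2.png

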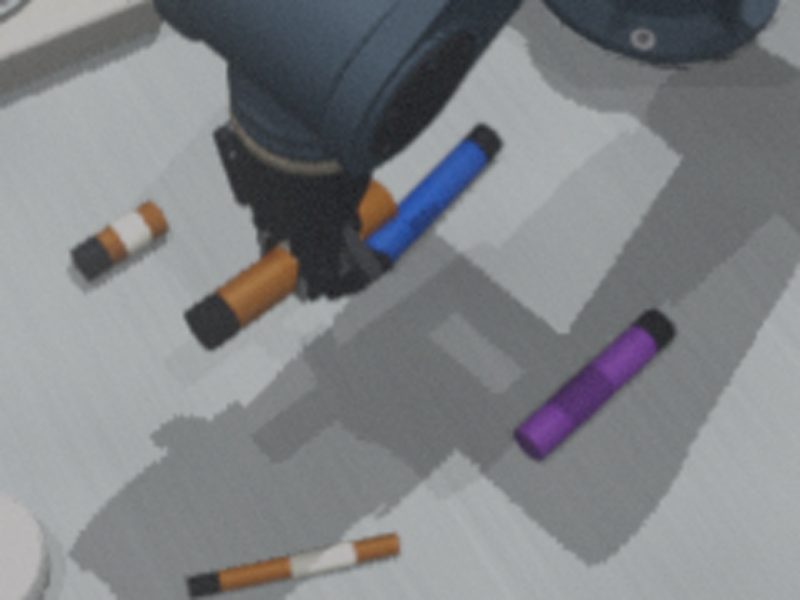

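The tube is held level, cap at (212,320), butt at (378,208). Carrying it over with turns.

```bash
python3 -m pendant '[{"x":0,"y":-0.05,"z":0,"turn":0.05,"claw":1},{"x":0,"y":-0.15,"z":0,"turn":0.15,"claw":1},{"x":0.01,"y":-0.27,"z":0,"turn":0.27,"claw":1},{"x":0.01,"y":-0.4,"z":0,"turn":0.4,"claw":1},{"x":0.02,"y":-0.53,"z":0,"turn":0.53,"claw":1},{"x":0.02,"y":-0.66,"z":0,"turn":0.66,"claw":1},{"x":0.03,"y":-0.78,"z":0,"turn":0.78,"claw":1},{"x":0.03,"y":-0.88,"z":0,"turn":0.88,"claw":1},{"x":0.03,"y":-0.96,"z":0,"turn":0.96,"claw":1},{"x":0.03,"y":-1,"z":0,"turn":1,"claw":1}]'
python3 off.py "[.5675,-.2465,.181]"
```

```text
time_s: 8.25
ee_pos: [0.5347, -0.0106, 0.1802]
tool_rot: [-0.971, -2.986, 0.001]
ft_force: [1.0, 0.6, -1.3]
opening: 0.0285
gripper_force: 59.2
8.25 [ 0.5347273  -0.01063625  0.18024763] yaw_y 53.97815344791957 tilt [-1.80535331e-03  1.02517137e-05 -9.99998370e-01] shift rows [-0.82607646 -0.85746093 -0.00406976] [ 0.97962915  0.57414632 -1.27206077] 0.02848222596067628
```

```bash
python3 -m pendant '[{"x":-0.04,"y":-0.04,"z":0,"turn":0.05,"claw":1},{"x":-0.12,"y":-0.13,"z":0,"turn":0.15,"claw":1},{"x":-0.22,"y":-0.23,"z":0,"turn":0.27,"claw":1},{"x":-0.33,"y":-0.34,"z":0,"turn":0.4,"claw":1},{"x":-0.44,"y":-0.46,"z":0,"turn":0.53,"claw":1},{"x":-0.55,"y":-0.57,"z":0,"turn":0.66,"claw":1},{"x":-0.65,"y":-0.67,"z":0,"turn":0.78,"claw":1},{"x":-0.73,"y":-0.76,"z":0,"turn":0.88,"claw":1},{"x":-0.79,"y":-0.82,"z":0,"turn":0.96,"claw":1},{"x":-0.825,"y":-0.855,"z":0,"turn":1,"claw":1}]'
python3 -m pendant '[{"x":0,"y":0,"z":0,"turn":0.03,"claw":1},{"x":0,"y":0,"z":0,"turn":0.08,"claw":1},{"x":0,"y":0,"z":0,"turn":0.13,"claw":1},{"x":0,"y":0,"z":0,"turn":0.18,"claw":1},{"x":0,"y":0,"z":0,"turn":0.22,"claw":1},{"x":0,"y":0,"z":0,"turn":0.25,"claw":1},{"x":0,"y":0,"z":0,"turn":0.25,"claw":1},{"x":0,"y":0,"z":0,"turn":0.25,"claw":1},{"x":0,"y":0,"z":0,"turn":0.25,"claw":1},{"x":0,"y":0,"z":0,"turn":0.25,"claw":1}]'
python3 off.py "[.5675,-.2465,.0935]"
python3 - <<'E'
from h import *
for n in("scene","top"):
    d=get_image(n);np.save(n+"2.npy",d,allow_pickle=True)
    c=d["image"][70:220,110:260] if n=="scene" else d["image"][95:245,330:480]
    cv2.imwrite(f"pics/{n}3.png",cv2.resize(c[...,::-1],(400,400),interpolation=2))
cv2.imwrite("pics/both3.png",np.hstack([cv2.imread("pics/scene3.png"),cv2.imread("pics/top3.png")]))
E
```

```text
time_s: 9.25
ee_pos: [0.569, -0.2454, 0.1808]
tool_rot: [-2.039, -2.39, 0.0]
ft_force: [-0.8, 0.2, -0.9]
opening: 0.0281
gripper_force: 59.2
time_s: 10.25
ee_pos: [0.5692, -0.2441, 0.1813]
tool_rot: [-2.259, -2.183, -0.0]
ft_force: [-0.4, 0.7, -0.6]
opening: 0.0282
gripper_force: 59.2
10.25 [ 0.56917495 -0.24410411  0.18129117] yaw_y -1.9724521244984776 tilt [-2.05422864e-05  2.43142298e-05 -9.99999999e-01] shift rows [-0.01227096 -0.00794811  0.43895574] [-0.40413595  0.69494301 -0.59342694] 0.028152106293697396
```

View pics/both3.png

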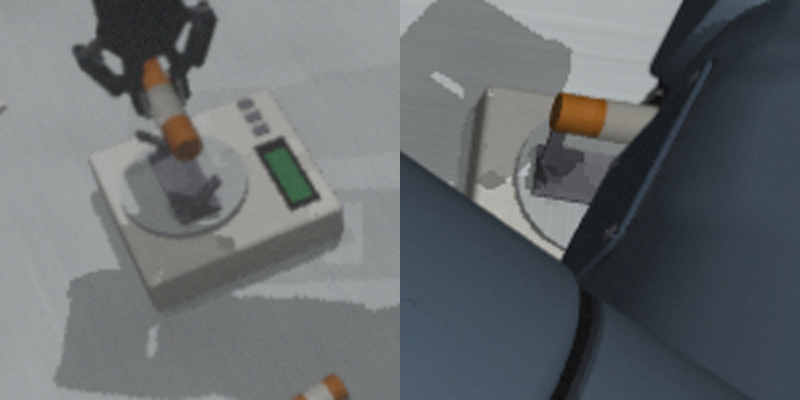

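The tube is over the cradle, butt end at (180,140) left and (575,115) right. I check its axis from the depth images.

```bash
python3 - <<'E'
from h import *
for n in("scene2","top2"):
    d=np.load(n+".npy",allow_pickle=True).item();P=pts(d);im=d["image"].astype(int)
    m=(im[...,0]-im[...,2]>40)&(P[...,2]>.14)&(P[...,2]<.24)&(P[...,1]<-.1)&(P[...,1]>-.4)
    Q=P[m];print(n,len(Q),np.percentile(Q,[1,50,99],axis=0).round(4).tolist())
    for lo,hi in((-.2,-.19),(-.19,-.18),(-.18,-.165)):
        s=Q[(Q[:,1]>lo)&(Q[:,1]<hi)]
        if len(s)>8:
            # circle fit r=15 in xz
            from scipy.optimize import least_squares
            r=least_squares(lambda c:np.hypot(s[:,0]-c[0],s[:,2]-c[1])-.015,[s[:,0].mean(),s[:,2].mean()-.01],loss="soft_l1",f_scale=.002)
            print(lo,len(s),r.x,abs(r.fun).mean())
E
```

```text
scene2 170 [[0.5572, -0.2808, 0.2017], [0.5702, -0.1947, 0.2072], [0.5848, -0.1682, 0.2105]]
-0.2 26 [0.57232445 0.19338562] 0.0007387503553981886
-0.19 29 [0.57260636 0.19348011] 0.0007408752325083335
-0.18 41 [0.57271482 0.1932462 ] 0.0008291459131336406
top2 248 [[0.5573, -0.2029, 0.1968], [0.5675, -0.186, 0.2081], [0.583, -0.1698, 0.2126]]
-0.2 71 [0.57197485 0.19510116] 0.0008885322921536138
-0.19 71 [0.57214711 0.19514831] 0.0008328478405615149
-0.18 83 [0.57260251 0.19525539] 0.0010725092239660448
```

The axis is at z 0.1945, needs about -2.5 mm in x and -2 mm in y. Lowering to about 5 mm above the seat.

```bash
python3 -m pendant '[{"x":-0.01,"y":-0.0125,"z":0.02,"turn":0.007,"claw":1},{"x":-0.01,"y":-0.0125,"z":0.06,"turn":0.007,"claw":1},{"x":-0.01,"y":-0.0125,"z":0.11,"turn":0.007,"claw":1},{"x":-0.01,"y":-0.0125,"z":0.17,"turn":0.007,"claw":1},{"x":-0.01,"y":-0.0125,"z":0.23,"turn":0.007,"claw":1},{"x":-0.01,"y":-0.0125,"z":0.29,"turn":0.007,"claw":1},{"x":-0.01,"y":-0.0125,"z":0.34,"turn":0.007,"claw":1},{"x":-0.01,"y":-0.0125,"z":0.38,"turn":0.007,"claw":1},{"x":-0.01,"y":-0.0125,"z":0.405,"turn":0.007,"claw":1},{"x":-0.01,"y":-0.0125,"z":0.41,"turn":0.007,"claw":1}]'
python3 -m pendant '[{"x":0,"y":0,"z":0,"turn":0,"claw":1},{"x":0,"y":0,"z":0,"turn":0,"claw":1},{"x":0,"y":0,"z":0.004,"turn":0,"claw":1},{"x":0,"y":0,"z":0.008,"turn":0,"claw":1},{"x":0,"y":0,"z":0.012,"turn":0,"claw":1},{"x":0,"y":0,"z":0.016,"turn":0,"claw":1},{"x":0,"y":0,"z":0.019,"turn":0,"claw":1},{"x":0,"y":0,"z":0.019,"turn":0,"claw":1},{"x":0,"y":0,"z":0.019,"turn":0,"claw":1},{"x":0,"y":0,"z":0.019,"turn":0,"claw":1}]'
```

```text
time_s: 11.35
ee_pos: [0.5665, -0.246, 0.0987]
tool_rot: [-2.265, -2.176, 0.0]
ft_force: [0.2, 0.5, -1.7]
opening: 0.0284
gripper_force: 59.2
time_s: 12.35
ee_pos: [0.5666, -0.2461, 0.0955]
tool_rot: [2.266, 2.176, 0.0]
ft_force: [0.1, -0.9, -0.0]
opening: 0.0275
gripper_force: 59.2
```

```bash
python3 -m pendant '[{"x":0,"y":0,"z":0.002,"turn":0,"claw":1},{"x":0,"y":0,"z":0.004,"turn":0,"claw":1},{"x":0,"y":0,"z":0.006,"turn":0,"claw":1},{"x":0,"y":0,"z":0.008,"turn":0,"claw":1},{"x":0,"y":0,"z":0.01,"turn":0,"claw":1},{"x":0,"y":0,"z":0.01,"turn":0,"claw":1},{"x":0,"y":0,"z":0.01,"turn":0,"claw":1},{"x":0,"y":0,"z":0.01,"turn":0,"claw":1},{"x":0,"y":0,"z":0.01,"turn":0,"claw":1},{"x":0,"y":0,"z":0.01,"turn":0,"claw":1}]'
```

```text
time_s: 13.35
ee_pos: [0.5671, -0.2463, 0.0943]
tool_rot: [2.264, 2.176, 0.001]
ft_force: [-0.2, 1.6, 6.2]
opening: 0.0281
gripper_force: 60.1
```

```bash
python3 -m pendant '[{"x":0,"y":0,"z":0.002,"turn":0,"claw":1},{"x":0,"y":0,"z":0.004,"turn":0,"claw":1},{"x":0,"y":0,"z":0.004,"turn":0,"claw":1},{"x":0,"y":0,"z":0.004,"turn":0,"claw":1},{"x":0,"y":0,"z":0.004,"turn":0,"claw":1},{"x":0,"y":0,"z":0.004,"turn":0,"claw":1},{"x":0,"y":0,"z":0.004,"turn":0,"claw":1},{"x":0,"y":0,"z":0.004,"turn":0,"claw":1},{"x":0,"y":0,"z":0.004,"turn":0,"claw":1},{"x":0,"y":0,"z":0.004,"turn":0,"claw":1}]'
python3 - <<'E'
from h import *
print(state()["ft_torque"],state()["ft_force"])
d=get_image("scene");cv2.imwrite("pics/s4.png",cv2.resize(d["image"][90:190,125:255][...,::-1],(780,600),interpolation=2))
E
```

```text
time_s: 14.35
ee_pos: [0.5673, -0.2463, 0.094]
tool_rot: [2.264, 2.176, 0.001]
ft_force: [-0.9, 1.7, 12.7]
opening: 0.0281
gripper_force: 60.5
[0.22874581 0.13744653 0.35743934] [-0.8758394   1.66133264 12.70329677]
```

View pics/s4.png

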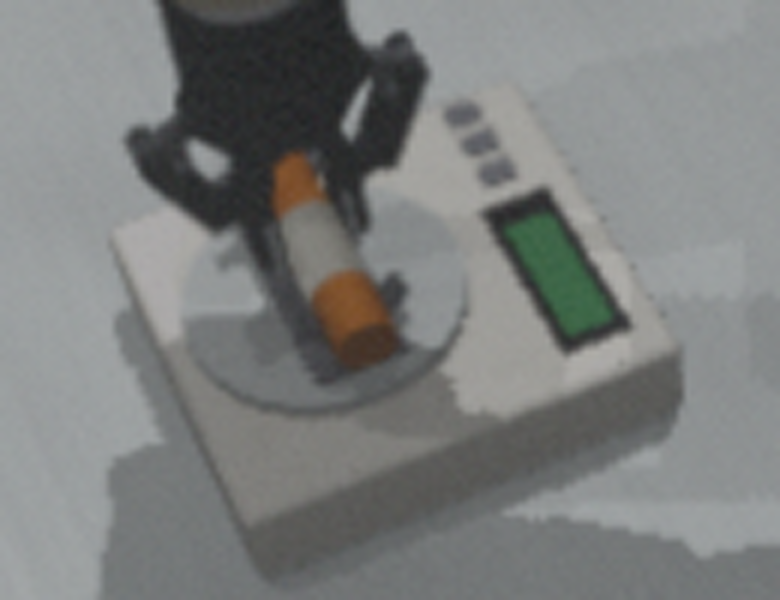

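The tube lies in the near saddle (390,310), butt at (365,340). Seat height and 12.7 N push confirm that it has settled. Letting go.

```bash
python3 -m pendant '[{"x":0,"y":0,"z":-0.003,"turn":0,"claw":1},{"x":0,"y":0,"z":-0.003,"turn":0,"claw":0.3},{"x":0,"y":0,"z":-0.003,"turn":0,"claw":0.25},{"x":0,"y":0,"z":-0.003,"turn":0,"claw":0.2},{"x":0,"y":0,"z":-0.003,"turn":0,"claw":0.1},{"x":0,"y":0,"z":-0.003,"turn":0,"claw":0},{"x":0,"y":0,"z":-0.003,"turn":0,"claw":-0.3},{"x":0,"y":0,"z":-0.003,"turn":0,"claw":-0.6},{"x":0,"y":0,"z":-0.003,"turn":0,"claw":-0.6},{"x":0,"y":0,"z":-0.003,"turn":0,"claw":-0.6}]'
python3 -m pendant '[{"x":0,"y":0,"z":-0.02,"turn":0,"claw":-0.6},{"x":0,"y":0,"z":-0.06,"turn":0,"claw":-0.6},{"x":0,"y":0,"z":-0.12,"turn":0,"claw":-0.6},{"x":0,"y":0,"z":-0.2,"turn":0,"claw":-0.6},{"x":0,"y":0,"z":-0.29,"turn":0,"claw":-0.6},{"x":0,"y":0,"z":-0.39,"turn":0,"claw":-0.6},{"x":0,"y":0,"z":-0.48,"turn":0,"claw":-0.6},{"x":0,"y":0,"z":-0.56,"turn":0,"claw":-0.6},{"x":0,"y":0,"z":-0.6,"turn":0,"claw":-0.6},{"x":0,"y":0,"z":-0.6,"turn":0,"claw":-0.6}]'
python3 - <<'E'
from h import *
d=get_image("scene");cv2.imwrite("pics/s5.png",cv2.resize(d["image"][70:190,115:275][...,::-1],(800,600),interpolation=2))
P=pts(d);im=d["image"].astype(int)
m=(im[...,0]-im[...,2]>40)&(P[...,2]>.09)&(P[...,2]<.2)&(P[...,1]<-.1)&(P[...,1]>-.4)
print(m.sum(),np.percentile(P[m],[1,50,99],axis=0).round(4).tolist(),state()["qvel"].round(3))
E
```

```text
time_s: 15.4
ee_pos: [0.5666, -0.2461, 0.0933]
tool_rot: [-2.266, -2.176, 0.0]
ft_force: [0.6, -0.9, -0.3]
opening: 0.0682
gripper_force: 0.0
time_s: 16.4
ee_pos: [0.5671, -0.2463, 0.2149]
tool_rot: [2.264, 2.175, 0.001]
ft_force: [0.1, -0.3, -0.6]
opening: 0.0683
gripper_force: 0.0
195 [[0.5551, -0.2973, 0.1116], [0.5698, -0.2547, 0.1195], [0.5822, -0.1708, 0.1244]] [ 0.001  0.021  0.018 -0.    -0.007  0.001]
```

View pics/s5.png

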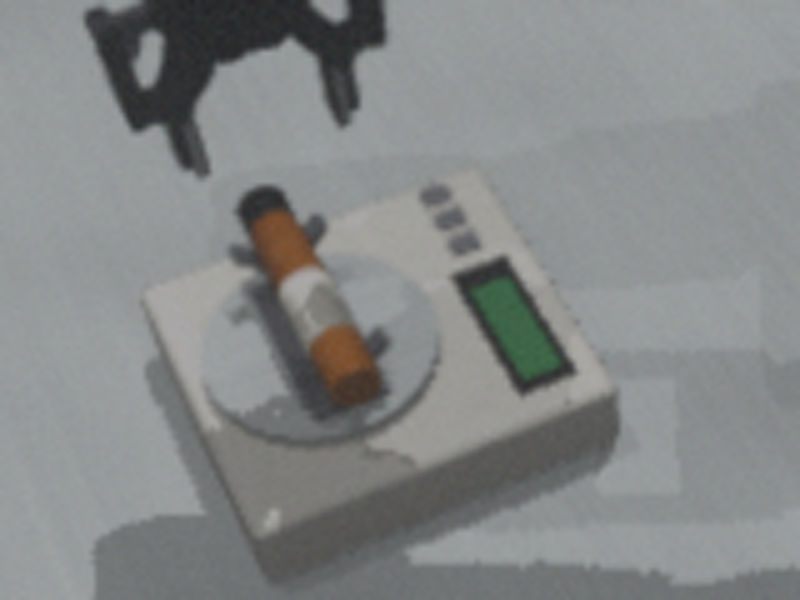

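The tube lies in both saddles, cap at (265,203), butt at (352,375). Its top is at about 0.122 and the gripper is clear. Handing in.

```bash
python3 -c "
from rig import finish_job;print(finish_job())"
```

```text
the job is handed in; nothing more can be done
None
```

The big amber tube is lying centred in both saddles of the balance cradle, released only after it had settled; the slim and short tubes were not touched, and the job was handed in at about 16.5 s.

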